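# Bolt the cover of the board test fixture

### The arm

A 7-joint arm with a two-finger parallel gripper is mounted at the origin on the work surface. World frame = base frame: x ahead of the robot, y to its left, z up, the work surface at z = 0. Lengths are in m, angles in degrees, forces in N, time in s.
With the tool pointing down it reaches from about 0.35 to 0.775 m from the base axis. Payload 3.1 kg.
Tool frame: the origin (TCP) lies on the centre line of the jaws, within the pads' length; the fingertips stand 17 mm ahead of it and the grasp point (between the pads) lies 2 mm behind it (robot.tip_reach is the distance from the TCP to the fingertips, in m); z points along the fingers, y is the line along which they close (so a half turn about z gives the same grasp; the last joint's range is limited). The gripper opens to 85 mm and grips with 20 to 120 N. Pads are 22 mm wide; open, the fingers measure 114 mm over their backs; the gripper's body (76 mm by 85 mm) begins 54 mm behind the grasp point. The pads swing forward as they close: fully open they stand 13 mm farther back than shut.
Start: joints at [-72.92, 17.813, 0.802, 86.603, -0.252, 75.585, -1.558], TCP at [0.183, 0.519, 0.248] pointing down, gripper open.
Joint ranges: [-154.91, 154.91], [-16.99, 109.72], [-72.82, 74.43], [7.12, 147.25], [-82.49, 262.49], [11.32, 116.49], [-174.64, 174.64]. Speed limits (degrees/s): [159.86, 159.86, 180, 180, 180, 180, 180].

### API

Orientations are given as [roll, pitch, yaw] about the fixed x, y, z axes, in that order (R = Rz(yaw) Ry(pitch) Rx(roll)).
In Python, from station import robot, fingers, vision, workorder, recognise gives the robot as it stands. Calls block until the motion is done:
- robot.move_to(position, orientation): joint-space move of the TCP to a pose.
- robot.line_to(position, orientation=None, velocity=0.15, f_stop=None): straight line of the TCP; orientation=None keeps the orientation; velocity is the mean speed in m/s. With f_stop (N) it stops when the force on the tool has changed by that much, and returns True; else False.
- robot.move_j(angles): joint-space move.
- fingers.gripper_to(opening, force=None): opening from 0.0 (shut) to 1.0 (fully open); force is the grip in N (None keeps the last); returns when the fingers have stopped.
- robot.pause(seconds).
- robot.inverse_kinematics(position, orientation): joint angles nearest the present ones, or None.
- vision.grab_frame(name): name is "scene" or "top" or "wrist"; returns the picture (420x560x3 uint8, red, green, blue); there is no depth.
- vision.calibration(name): a dict with "mtx" (3x3 intrinsics, pixels), "extrinsics" (4x4, takes a point from world to camera coordinates); the wrist camera has in their place "T_tool_cam" (4x4, takes a point from camera to tool coordinates, whose origin is the TCP and whose axes are the flange's). Camera axes: x right, y up, looking along -z (the intrinsics and any distortion apply to the point x, -y, -z); pixel columns grow to the right and rows downward; lengths in m; the calibration is good to about 2 mm. A picture is of the moment at which its call begins: read the wrist's pose just before it. calibration takes no time and is no camera call.
A pose or a line that the arm cannot do raises robot.PlanningError and nothing moves.
- workorder.close_job(): hands the job in; it is judged then, once.
Trained networks look in the newest picture that a camera, given by its name, has taken for a name from the list of things; names that differ only in an ending like _2 or _b are one class to them, and where a whole thing is asked for, a point or a joint stands for the part that bears it (a point fixed in the world has none). Each returns a list of dicts, best first, with "p" (0 to 1); they miss things now and then, are a little off and sometimes report something else, mostly with a low value. They report only what shows in the picture. A call takes as long as a camera call.
- recognise(label, camera): "rect" ([centre column, centre row, width, height] in pixels, round what is visible of it).
Readings, each from a call of its own:
- robot.current_time_s(): time.
- robot.current_joint_positions(): joint angles.
- robot.current_dq(): joint speeds.
- robot.current_joint_torque(): joint torques, N m.
- robot.current_tool_pos(): TCP position.
- robot.current_eef_rot(): TCP orientation.
- robot.current_contact_force(): force on the tool from outside, world axes, zero at the start.
- robot.current_torque(): the same for the moment, N m.
- robot.current_finger_gap(): opening from 0.0 (shut) to 1.0 (fully open).
- robot.current_gripper_force(): force on a finger pad.
Only numpy, scipy, OpenCV 4.12 (cv2) and the standard library are available. Lean on these libraries where they do the work, as an engineer would, in place of code of your own. Each camera call takes 0.05 s, during which the arm holds its last target. There are 200 camera calls.

### The job

Two identical board test fixtures stand on the electronics bench; one is already bolted. On the other, whose bolt is drawn back with its ball handle standing up, slide the bolt all the way across into the keeper with the handle still up, then swing the handle right down into the notch of the guide plate and let go. Leave the bolt of the other fixture as it is.

Things in the scene. Friction and masses are not known exactly. Their poses are not given: they have to be found in the camera images.
- knob (a point): Centre of the dark steel ball (22 mm diameter) on the handle of the bolt to shoot. Own y axis: along the level rod, the way the bolt slides home; own z: outward along the handle (up when upright). The rod's axis lies 65 mm from it along own -z, 77 mm above the bench. The ball is 142 mm above the bench upright, 88 mm fully down; it swings towards own -x, clear of the box's front edge
- bolt_slide (a joint): Slide of that bolt in m: 0 drawn back, 0.060 fully across (hard stop). A 5 mm guide plate stands 20 to 25 mm in front of the rod's axis, top 113 mm above the bench; it stops the handle 0.4 rad from upright except at its 28 mm wide notch, which the 9 mm handle enters from 0.045 to the stop (middle 0.053). Friction about 2.5 N; stays put
- bolt_turn (a joint): Swing of that handle about the rod in rad: 0 upright, 1.40 fully down in the notch (hard stop). Stays near upright when let go, but drops by its weight past about 0.7. The bolt (rod 14 mm, straps up to 90 mm above the bench) lies along the front of a flat black box, 160 x 210 mm, with aluminium cover and green circuit board, top at 63 mm, fixed
- other_knob (a point): Centre of the same ball on the second, identical fixture, whose bolt is already across and whose handle is already down in its notch (own axes as for knob). Not to be moved

How it is judged (in metres and radians):
On the way:
1. the bolt is slid across (slide above 0.042 m) with its handle still up (turn below 0.6 rad) (value of joint bolt_slide above 0.042 m and value of joint bolt_turn below 0.6 rad), for 0.05 s.
At the end, for the whole second after the job is handed in: the bolt is across (slide above 0.042 m of 0.060) and its handle is down in the notch (turn above 1.2 rad of 1.40) (value of joint bolt_slide above 0.042 m and value of joint bolt_turn above 1.2 rad); the robot touches nothing.
It fails at once if the bolt of the other fixture is moved (its ball by more than 15 mm) (distance of other_knob from where it was at the start of the episode above 0.015 m).
It also fails if it takes over 32 s, if anything falls off the work surface, if the arm or the gripper's body presses on something with over 40 N, if the wrist force passes 120 N, or if a joint passes its speed limit or range.

## Working session

There is one attempt and no reset: what is moved stays moved. The work goes in short steps, each a Python script; the robot and the scene stay as the last script left them, time stands still between calls to the robot, and variables do not carry over. Pictures are saved under pics/ and viewed, at most 10 in all, crops included, and the job is handed in when it is done.

```bash
mkdir -p pics
python3 - <<'E'
from station import robot, fingers, vision, workorder, recognise
import cv2, numpy as np
ims=[]
for c in("scene","top"):
    im=vision.grab_frame(c); ims.append(im)
    for l in("knob","other_knob"):
        print(c,l,[(np.round(d["rect"],1).tolist(),round(d["p"],2)) for d in recognise(l,c)])
    k=vision.calibration(c); print(k["mtx"].tolist(),np.round(k["extrinsics"],3).tolist(), k.keys())
    cv2.imwrite(f"pics/{c}0.png",im[:,:,::-1])
print(robot.current_time_s(),robot.current_eef_rot())
E
```

```text
scene knob [([238.3, 189.4, 14.0, 39.9], 0.61)]
scene other_knob [([424.6, 310.9, 52.0, 36.2], 0.95)]
[[399.5423181295162, 0.0, 278.7122331236164], [0.0, 399.5423181295162, 200.38186219325286], [0.0, 0.0, 1.0]] [[-0.793, 0.609, 0.021, 0.523], [-0.304, -0.425, 0.852, 0.025], [0.528, 0.669, 0.523, -1.011], [0.0, 0.0, 0.0, 1.0]] dict_keys(['mtx', 'extrinsics'])
top knob [([353.9, 187.8, 19.9, 11.6], 0.66)]
top other_knob [([142.2, 241.3, 18.6, 45.2], 0.73), ([350.0, 189.3, 16.2, 15.2], 0.37)]
[[514.8982652096238, 0.0, 279.78253341052186], [0.0, 514.8982652096238, 204.0397780471839], [0.0, 0.0, 1.0]] [[-0.109, -0.994, 0.004, -0.003], [0.973, -0.106, 0.204, -0.604], [-0.203, 0.026, 0.979, -0.915], [0.0, 0.0, 0.0, 1.0]] dict_keys(['mtx', 'extrinsics'])
0.3 [-1.79952306e+02  1.14117545e-03  1.60535977e+02]
```

View pics/scene0.png

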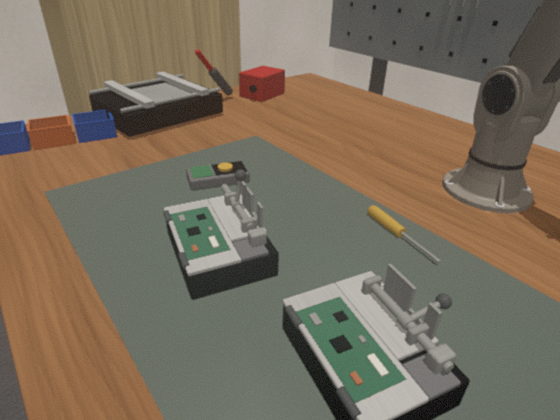

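View pics/top0.png

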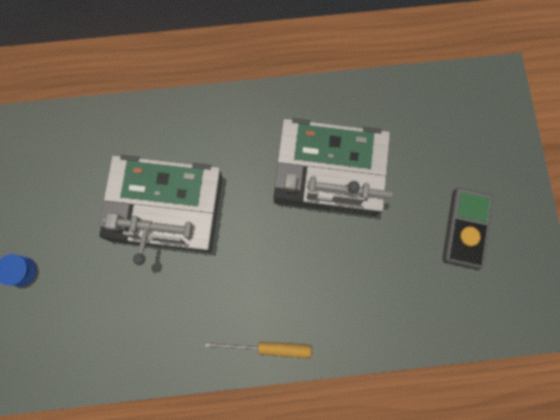

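The scene view shows the drawn-back fixture's upright ball near (241,175) and the bolted one's ball near (443,301). In the top view they are at (354,187) and (139,258), and the keeper is on the left (+y). I'll zoom in to refine these positions.

Run:
```python
import cv2,numpy as np
a=cv2.imread("pics/scene0.png")[155:275,160:290]; b=cv2.imread("pics/top0.png")[110:220,265:405]
a=cv2.resize(a,(390*1,360),interpolation=cv2.INTER_CUBIC); b=cv2.resize(b,(400,314),interpolation=cv2.INTER_CUBIC)
o=np.zeros((360,800,3),np.uint8); o[:,:390]=a; o[:314,400:]=b
cv2.imwrite("pics/zoom.png",o)
```

```text
(no output)
```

View pics/zoom.png

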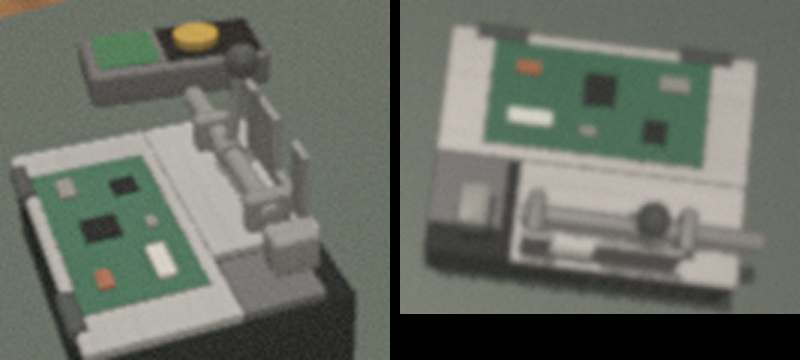

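```bash
cat > h.py <<'E'
from station import robot, fingers, vision, workorder, recognise
import numpy as np
def ray(c,uv):
    k=vision.calibration(c); E=np.array(k["extrinsics"]); K=np.array(k["mtx"])
    p=np.linalg.solve(K,[*uv,1]); d=E[:3,:3].T@(p*[1,-1,-1]); return -E[:3,:3].T@E[:3,3], d
def atz(c,uv,z):
    o,d=ray(c,uv); return o+d*(z-o[2])/d[2]
E
python3 - <<'E'
from h import *
print("ball",atz("top",(353.6,187),.142),atz("scene",(240.7,175.3),.142))
a,b=atz("top",(313,183.5),.080),atz("top",(391.7,194.4),.077);print("rod",a,b,np.degrees(np.arctan2(-(a-b)[0],(a-b)[1])))
z=lambda x,y:((x-400)/2.857+265,y/2.857+110)
a,b=atz("top",z(455,27),.063),atz("top",z(755,62),.063);print("edge",a,b,np.degrees(np.arctan2(-(a-b)[0],(a-b)[1])))
print("other",atz("top",(139,258.5),.088),atz("scene",(444,301),.088))
p=atz("top",(353.6,187),.142)
for yaw in(0,180): print(yaw,robot.inverse_kinematics([*p[:2],.137],[180,0,yaw]))
E
```

```text
ball [ 0.59991663 -0.1987758   0.142     ] [ 0.60196707 -0.19764205  0.142     ]
rod [ 0.62888274 -0.13476236  0.08      ] [ 0.59266041 -0.27948869  0.077     ] -14.051425848784358
edge [ 0.76779333 -0.09609197  0.063     ] [ 0.72045613 -0.29752798  0.063     ] -13.224481513842514
other [0.52246825 0.19558912 0.088     ] [0.52001234 0.19494147 0.088     ]
0 [-19.67631423  45.60638195  64.03548517  83.5074875  -41.33067528
  76.60106037 -42.99820584]
180 [-12.47871565  38.58927553  47.78876459  83.22961647 -29.23042143
  71.09529929 128.54843794]
```

```bash
cat >> h.py <<'E'
import cv2
Y=-13.4; t=np.radians(Y); ey=np.array([-np.sin(t),np.cos(t),0]); ex=np.array([np.cos(t),np.sin(t),0])
B=np.array([.601,-.198,0]); O=[180,0,180+Y]
def P(x,y,z): return (B+x*ex+y*ey+[0,0,z]).tolist()
def look(names):
    for c,n in names: cv2.imwrite(f"pics/{n}.png",vision.grab_frame(c)[:,:,::-1])
def st(m): print(m,round(robot.current_time_s(),2),np.round(robot.current_tool_pos(),4),np.round(robot.current_contact_force(),1))
E
python3 - <<'E'
from h import *
robot.move_to(P(0,0,.25),O); st("hover")
fingers.gripper_to(0.6)
look([("wrist","w1"),("scene","s1")])
print(robot.current_joint_positions())
a,b=cv2.imread("pics/w1.png"),cv2.imread("pics/s1.png")
cv2.imwrite("pics/hov.png",cv2.resize(np.hstack([a,b]),(800,300)))
E
```

```text
hover 3.22 [ 0.6015 -0.1967  0.2498] [-0.6  0.8 -0.9]
[-17.78185481  38.64797257  62.70226007  73.52866238 -33.76484596
  86.94946938 117.40093342]
```

View pics/hov.png

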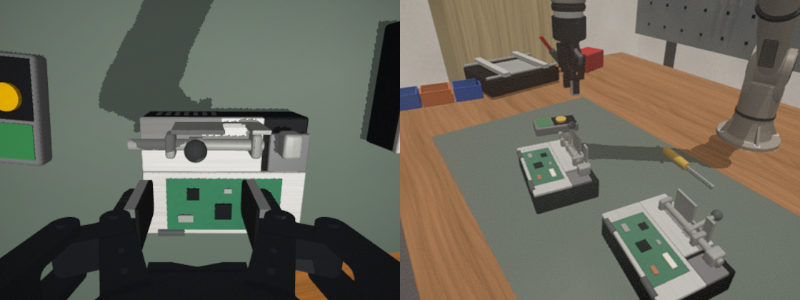

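The wrist view shows the fixture square to the jaws, with the ball at about (273,211) and centred between them. I'll cross-check that position and then slide the bolt.

Run:
```python
from h import *
from scipy.spatial.transform import Rotation as R
k=vision.calibration("wrist"); T=np.array(k["T_tool_cam"]); K=np.array(k["mtx"])
W=np.eye(4); W[:3,:3]=R.from_euler("xyz",robot.current_eef_rot(),degrees=True).as_matrix(); W[:3,3]=robot.current_tool_pos()
M=W@T; d=M[:3,:3]@(np.linalg.solve(K,[273,211.5,1])*[1,-1,-1]); o=M[:3,3]; p=o+d*(.142-o[2])/d[2]
e=p-B; print("wrist ball",p,"own x,y err",e@ex,e@ey)
if abs(e@ex)>.007 or abs(e@ey)>.009: raise SystemExit("off")
print(robot.line_to(P(0,0,.140),velocity=.12,f_stop=8)); st("down")
print(robot.line_to(P(0,.085,.140),velocity=.05,f_stop=9)); st("slid")
q=np.array(robot.current_tool_pos())-B; print("own",q@ex,q@ey)
look([("scene","s2"),("wrist","w2")])
a,b=cv2.imread("pics/w2.png"),cv2.imread("pics/s2.png")
cv2.imwrite("pics/slid.png",cv2.resize(np.hstack([a,b]),(800,300)))
```

```text
wrist ball [ 0.60091156 -0.20080926  0.142     ] own x,y err 0.0005650099396857025 -0.0027532780985220395
False
down 4.82 [ 0.6015 -0.1985  0.141 ] [-0.4  0.  -0.2]
True
slid 6.04 [ 0.6156 -0.135   0.1397] [-0.7 -1.5  1. ]
own -0.000386093377083814 0.06467322512461098
```

View pics/slid.png

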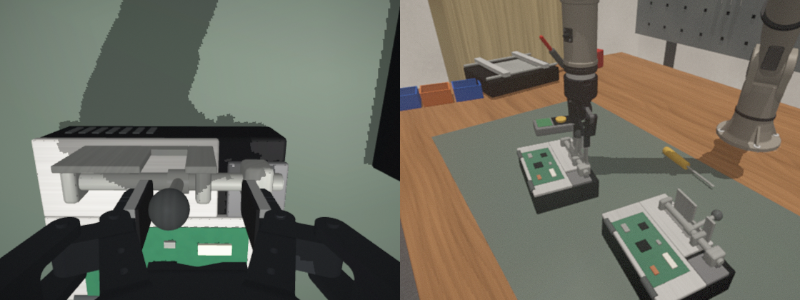

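Run:
```python
from h import *
print(robot.line_to(P(0,.095,.140),velocity=.04,f_stop=18)); st("slid")
q=(np.array(robot.current_tool_pos())-B)@ey; print("own y",q)
from scipy.spatial.transform import Rotation as R
k=vision.calibration("wrist"); T=np.array(k["T_tool_cam"]); K=np.array(k["mtx"])
W=np.eye(4); W[:3,:3]=R.from_euler("xyz",robot.current_eef_rot(),degrees=True).as_matrix(); W[:3,3]=robot.current_tool_pos()
im=vision.grab_frame("wrist"); r=recognise("knob","wrist"); print([(np.round(d["rect"]),d["p"]) for d in r])
M=W@T
for uv in [(236,294)]:
    d=M[:3,:3]@(np.linalg.solve(K,[*uv,1])*[1,-1,-1]); o=M[:3,3]; p=o+d*(.142-o[2])/d[2]
    print("ball own",(p-B)@ex,(p-B)@ey)
cv2.imwrite("pics/w3.png",im[:,:,::-1])
```

```text
True
slid 6.59 [ 0.6143 -0.1346  0.1386] [-0.4 -0.6  0.8]
own y 0.06475802000350021
[]
ball own -0.0014354061287802247 0.04905986550841153
```

View pics/w3.png

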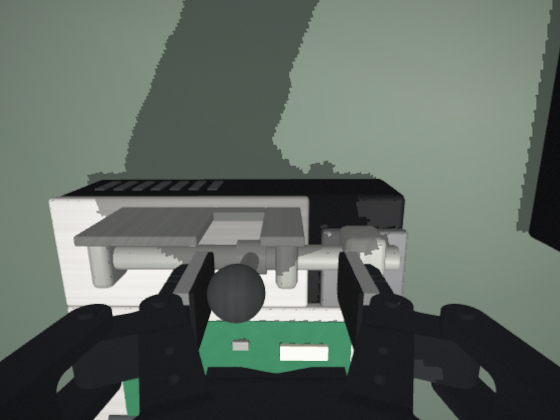

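The view shows the ball at (236,294) against the trailing jaw, the handle inside the notch (columns 205–265), and the rod end through the keeper. It didn't move at 18 N, so it is fully across. Next I'll swing the handle down with closed fingers from behind.

Run:
```python
from h import *
y=.053
robot.line_to(P(0,.06,.139),velocity=.05)
robot.line_to(P(0,y,.22),velocity=.15)
fingers.gripper_to(0.0)
robot.line_to(P(.05,y,.20)); print(robot.line_to(P(.05,y,.140),f_stop=8)); st("behind")
print(robot.line_to(P(-.015,y,.139),velocity=.06,f_stop=15)); st("sweep1")
print(robot.line_to(P(-.035,y,.136),velocity=.06,f_stop=15)); st("sweep2")
robot.line_to(P(-.035,y,.20)); st("up")
look([("wrist","w4"),("scene","s4")])
a,b=cv2.imread("pics/w4.png"),cv2.imread("pics/s4.png")
cv2.imwrite("pics/swung.png",cv2.resize(np.hstack([a,b[100:310,130:410].repeat(2,0).repeat(2,1)]),(800,300)))
```

```text
False
behind 9.22 [ 0.6619 -0.1581  0.1409] [-0.8 -0.2  0.4]
False
sweep1 10.46 [ 0.5989 -0.1431  0.139 ] [ 0.3  0.3 -0.1]
False
sweep2 10.94 [ 0.5794 -0.1382  0.1361] [ 0.1 -0.4  0.2]
up 11.52 [ 0.5792 -0.1382  0.1996] [-0.6  0.2 -1.1]
```

View pics/swung.png

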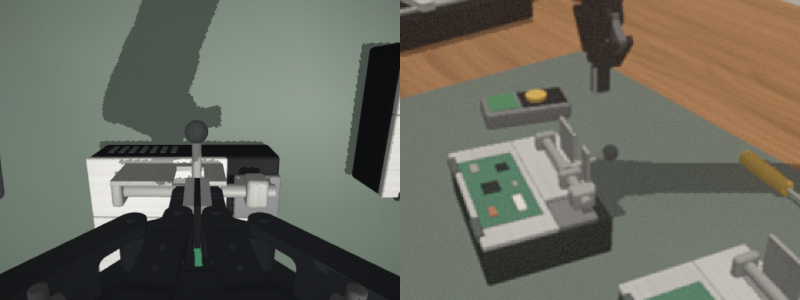

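The handle now lies through the notch, with the ball out in front at about (196,131) in the wrist view. I'll press lightly to make sure it is right down, then retreat and hand in.

Run:
```python
from h import *
robot.line_to(P(-.064,.055,.18)); print(robot.line_to(P(-.064,.055,.112),velocity=.05,f_stop=8)); st("press")
robot.line_to(P(-.064,.055,.25)); robot.pause(.3)
vision.grab_frame("scene"); r=recognise("knob","scene"); print([(np.round(d["rect"]),round(d["p"],2)) for d in r]); st("up")
E0=P(-.064,.057,.088); k=vision.calibration("scene"); c=np.array(k["extrinsics"])@[*E0,1]; u=np.array(k["mtx"])@(c[:3]*[1,-1,-1]); print("expected down ball px",u[:2]/u[2])
look([("scene","s5")]); im=cv2.imread("pics/s5.png")[140:260,200:320]; cv2.imwrite("pics/fin.png",cv2.resize(im,(480,480),interpolation=cv2.INTER_CUBIC))
```

```text
True
press 13.26 [ 0.5514 -0.1297  0.1142] [-1.3  1.4  7.2]
[(array([259., 211.,  45.,  20.]), 0.51)]
up 14.72 [ 0.5514 -0.1296  0.2497] [ 0.2  0.4 -0.7]
expected down ball px [283.80137506 207.4415908 ]
```

View pics/fin.png

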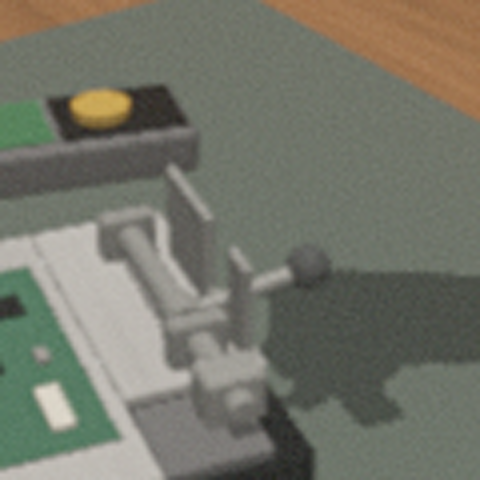

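The ball is at about (277,206) with the handle through the notch. The press met the ball top at about 97 mm, which is fully down, and the arm is clear.

```bash
python3 -c "
from station import workorder
print(workorder.close_job())"
```

```text
the job is handed in; nothing more can be done
None
```

The bolt is across in the keeper, its handle is down in the notch and let go, the other fixture was not touched, and the job was handed in (no verdict was returned).

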